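Put the check weight away and slide its box shut

TASK

The scale has been checked: stand the check weight from the scale's pan upright in the empty well of its slide-lid box, then slide the lid along its channel, over the springy ridge at the far end and fully home against the end wall. Set the weight down gently, never force or ram the lid, and leave everything else where it is.

Things in the scene. Friction and masses are not known exactly. Their poses are not given: they have to be found in the camera images.
- weight: 200 g stainless check weight standing on the scale's pan: cylinder 30 mm in diameter and 28 mm high, then a neck and a knob 18 mm in diameter from 36 to 44 mm height. Origin: centre of its underside, z up. Grip the knob: fingertips below 31 mm height meet the shoulder.
- other_weight: an identical weight already standing in the other well of the box, 40 mm from the empty well towards the end wall; it stays there.
- weight_box: wooden box screwed to the bench, 167 long (x) x 104 wide (y) x 70 mm high; origin on its underside, 80 mm from the mouth end, +x the closing direction, z up. Inside, a dark block (top at z = 26) has two round wells 35 wide, 20 deep. The end wall (inner face at x = 71) is clamped in slots and stands up to 5.2 mm farther in or out from box to box, ridge included: where the lid ends must be felt.
- mouth (a point): middle of the mouth end of the lid's channel, at x = -80 mm in the box's frame, at ledge height 58 mm. The channel: along each long side a ledge at z = 58 with a lip over it from 65.5 to 70 mm; the lid has 1.5 mm play in height, 1 mm each side. The lips are 86 mm apart: a hand wider than that cannot go down between them.
- empty_well (a point): centre of the floor of the empty well, 6 mm above the bench, at x = 4 mm in the box's frame. A weight standing in it has its origin here.
- lid: plain wooden slide lid, 151 (x) x 94 (y) x 6 mm, 80 to 150 g, its edges in the channel, drawn out 90 to 100 mm towards the box's -x at the start, which uncovers both wells. Origin: centre of its underside; x is the closing direction. Home, its origin lies nominally 4.5 mm (-1 to 10 by where the end wall stands) behind the box's origin along x and its leading edge meets the end wall.
- pull (a point): centre of the pull bar on the lid, 12 thick (x) x 56 wide (y) x 22 mm high: 11 mm above the lid's top, 56 mm behind the lid's origin. Drawn out, the lid droops: the bar hangs 2 to 3 mm low and must rise as the lid goes in and levels; clamped or held at one height it jams. Pushed from behind the bar by a finger that rises with it (yields to upward force) it slides with under 5 N.
- lead_edge (a point): middle of the lower corner of the lid's leading edge, 75.5 mm ahead of the lid's origin; 58 mm above the bench when the lid lies flat on its ledges. Under it is the bead, a ramp 44 mm wide, 12 mm long, 4.2 mm deep with a steep back.
- ridge (a joint): spring-steel ridge across the channel 15 mm before the end wall: 0 up, 0.005 m pressed down. In the last 14 mm the bead rides onto it: the push rises over some 10 mm to 7 to 13 N, then drops to almost nothing as the ridge springs up behind the bead, 2 to 3 mm before the end wall. 15 N is enough for all of it; more than 18 N strains the box.
- scale: bench scale with a steel pan, 250 (x) x 210 (y) x 84 mm, fixed in place. Origin: centre underside; the pan is its top face, 175 x 190 mm, centred 32 mm towards its +x.
- tape: roll of yellow tape lying flat, 84 mm across, 30 high; bystander.
- sample_jar: glass sample jar, 60 mm across, 85 high; bystander.
- sample_cup: small steel sample bowl, 68 mm across, 35 high; bystander.
There are look-alikes about, which are no part of the job. What is shaped like the weight but purple is not meant.

How it is judged:
By the outcome, as a careful person would: the job done as asked, in the order asked, and still so for the second after the job is handed in, with the robot touching nothing.
It also fails if it takes over 67 s, if anything falls off the work surface, if the arm or the gripper's body presses on something with over 40 N, if the wrist force passes 120 N, or if a joint passes its speed limit or range.

ROBOT

A 6-joint arm with a two-finger parallel gripper is mounted at the origin on the work surface. World frame = base frame: x ahead of the robot, y to its left, z up, the work surface at z = 0. Lengths are in mm, angles in rad, forces in N, time in s.
With the tool pointing down it reaches from about 425 to 950 mm from the base axis. Payload 14.7 kg.
Tool frame: the origin (TCP) lies at the very end of the fingers, on their centre line; the grasp point (between the pads) lies 19 mm behind it; z points along the fingers, y is the line along which they close (so a half turn about z gives the same grasp; the last joint's range is limited). The gripper opens to 85 mm and grips with 20 to 120 N. Pads are 22 mm wide; open, the fingers measure 114 mm over their backs; the gripper's body (76 mm by 85 mm) begins 54 mm behind the grasp point. The pads swing forward as they close: fully open they stand 13 mm farther back than shut.
Start: joints at [1.123, 0.48, 1.596, -0, 1.065, -0.047], TCP at [253.577, 598.491, 231.297] pointing down, gripper open.
Joint ranges: [-2.75, 2.75], [-0.82, 2.05], [0.23, 2.67], [-1.56, 4.7], [0.09, 2.69], [-2.92, 2.92]. Speed limits (rad/s): [1.89, 1.89, 2.39, 3.01, 3.01, 3.01].

INTERFACE

Orientations are given as a rotation vector (axis times angle).
In Python, from bench import ctrl, vision gives the robot as it stands.
- The arm moves only by the tool arm_command, never from a script. Its argument "steps" is a list of rows, each a list of 7 numbers: the shift along the world's x, y, z in fractions of the full range, 1 being 0.8 m, then the turn, a rotation vector about the world's x, y, z in shares of 2 pi rad (1.0 is 2 pi rad), then the closure, from -1 (fully open) to 1 (shut). A call has 1 to 12 rows; each row is the pose to reach, as a shift and turn from the pose commanded when the call began; what a row does not reach only later rows make up. A row lasts 1/10 s, in which the tool goes at most 50 mm and 8.59 degrees, less where a joint would pass 70% of its speed; a pose out of reach is approached as far as the arm can. No shift or turn number may pass 1 either way. A call with a gripper value outside its range is refused whole. The fingers move at their own pace and stop on an object; "newtons" is the grip in N (left out, the last holds). Time passes only in rows, so rows that repeat a pose let the fingers close. It gives the time, the measured TCP pose, the force, the opening and the grip force at its end, in the units of the state.
- ctrl.observe(): the state, without advancing time (a new reading comes with each control period).
- vision.get_image(name): name is "side" or "top" or "wrist"; returns a dict with "img" (384x512x3 uint8, blue, green, red), "depth" (384x512 float32, mm along the optical axis (not along the pixel's ray), 0 where there is no reading), "mtx" (3x3 intrinsics, pixels), "eye" and "attitude" of the camera in the world. Camera axes: x right, y down, z forward; pixel columns grow to the right and rows downward; lengths in mm; the calibration is good to about 2 mm. The wrist camera is an equidistant fisheye: a pixel r from the principal point sees the ray r / f radians off the axis. A picture is of the moment at which its call begins.
- ctrl.sign_off(): hands the job in; it is judged then, once.
The state is a dict: "t": time; "q": joint angles; "joint_vel": joint speeds; "joint_efforts": joint torques, N m; "ee_pos": TCP position; "tcp_rot": TCP orientation; "contact_force": force on the tool from outside, world axes, zero at the start; "ft_torque": the same for the moment, N m; "opening": finger opening in mm; "finger_force": force on a finger pad.
Only numpy, scipy, OpenCV 4.12 (cv2) and the standard library are available. Lean on these libraries where they do the work, as an engineer would, in place of code of your own. Each camera call takes 0.05 s, during which the arm holds its last target. There are 200 camera calls.

## Working session

There is one attempt and no reset: what is moved stays moved. The work goes in short steps, Python scripts to look and compute and a tool call to move; the robot and the scene stay as the last step left them, time stands still between calls to the robot, and variables do not carry over. Pictures are saved under pics/ and viewed, at most 10 in all, crops included, and the job is handed in when it is done.

Besides the shell and the picture viewer there is one more tool, called after "Request:" as name(argument=value, ...) on one line, values as JSON. arm_command: Moves the arm, as the interface text tells. Its arguments: {"type":"object","properties":{"steps":{"type":"array"},"newtons":{"type":"number"}},"required":["steps"]}

```bash
mkdir -p pics; cat > h.py <<'E'
import numpy as np, cv2
from scipy.spatial.transform import Rotation as R
from bench import ctrl, vision
def att(a):
    a=np.array(a,float)
    return a if a.shape==(3,3) else R.from_rotvec(a).as_matrix() if a.size==3 else R.from_quat(a).as_matrix()
def cloud(im):
    h,w=im['depth'].shape;u,v=np.meshgrid(np.arange(w),np.arange(h));K=np.array(im['mtx']);d=im['depth']
    p=np.stack([(u-K[0,2])/K[0,0]*d,(v-K[1,2])/K[1,1]*d,d],-1)
    return p@att(im['attitude']).T+np.array(im['eye'])
E
python3 - <<'E'
from h import *
import pickle
ims={n:vision.get_image(n) for n in('side','top')}
pickle.dump(ims,open('ims.pkl','wb'))
for n,i in ims.items(): print(n,i['eye'],i['attitude'],i['mtx']);
cv2.imwrite('pics/a.png',cv2.resize(np.vstack([ims['top']['img']]),(800,600)))
cv2.imwrite('pics/b.png',cv2.resize(ims['side']['img'],(800,600)))
print(ctrl.observe())
E
```

```text
side [229.21649873 425.57946017 496.74586814] [-0.80277525  2.40648413 -1.30665653] [[358.0371187    0.         251.05008079]
 [  0.         358.0371187  189.5766811 ]
 [  0.           0.           1.        ]]
top [ 488.40172761 -109.14130494 1126.10170642] [-2.15163593  2.17843535 -0.10620774] [[445.39351679   0.         255.73951492]
 [  0.         445.39351679 185.36713107]
 [  0.           0.           1.        ]]
{'t': 0.1, 'q': array([ 1.12342389e+00,  4.80764901e-01,  1.59677813e+00,  7.69817609e-06,
        1.06509304e+00, -4.65914675e-02]), 'joint_vel': array([ 0.00095342, -0.00087728, -0.00212338, -0.00074652, -0.00038008,
        0.00115001]), 'joint_efforts': array([ 1.22709294e-03, -9.52252436e+01, -4.31036210e+01, -3.06663503e-05,
        5.14281361e-03, -1.78022265e-05]), 'ee_pos': array([253.41264823, 598.19045248, 230.75150594]), 'tcp_rot': array([-6.25293942e-01, -3.07846807e+00,  1.58653509e-03]), 'contact_force': array([ 0.81508153, -0.04855841,  0.80869584]), 'ft_torque': array([-0.00647517, -0.02820375, -0.03316374]), 'finger_force': 0.0, 'opening': 85.50892978020127}
```

View pics/a.png

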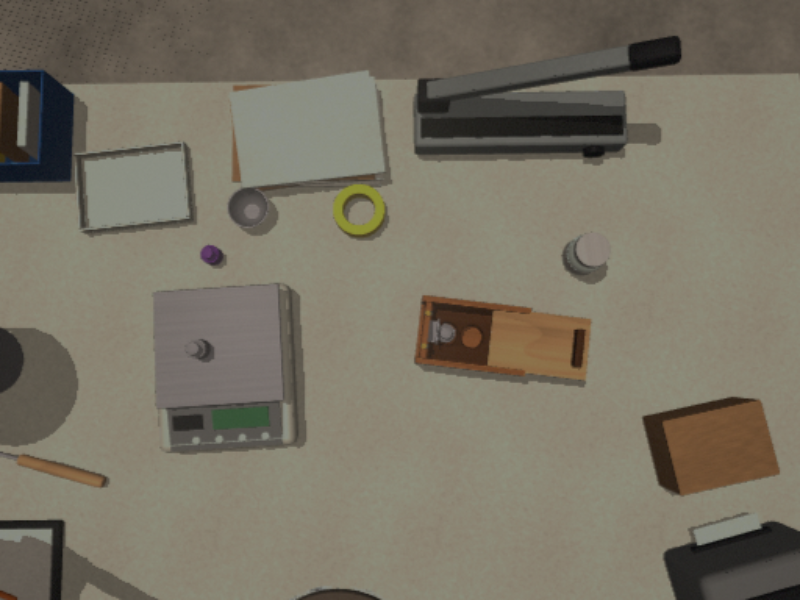

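View pics/b.png

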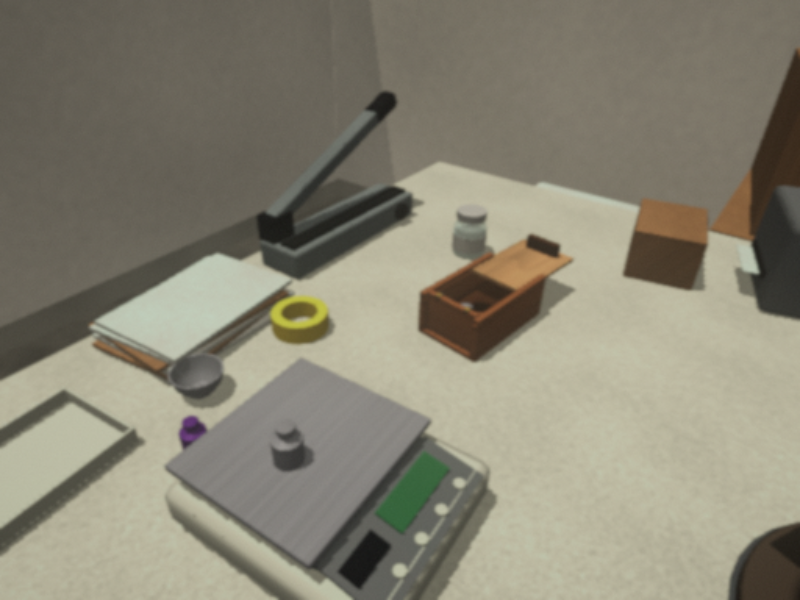

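The top view shows two candidates. At (197,348) is the grey steel weight on the scale's pan, which fits the description. At (211,255) is a purple look-alike on the bench, which does not. The other weight is already in the box at (445,333), and the empty well is at (472,338). The lid's bar is at (578,348), so closing runs to the left in the image.

```bash
python3 - <<'E'
from h import *
import pickle
ims=pickle.load(open('ims.pkl','rb'))
im=ims['top'];P=cloud(im);S=0.64
def box(u0,u1,v0,v1,zl,zh,name):
    q=P[int(v0*S):int(v1*S),int(u0*S):int(u1*S)].reshape(-1,3);q=q[(q[:,2]>zl)&(q[:,2]<zh)]
    if len(q)<3: print(name,len(q));return q
    r=cv2.minAreaRect(q[:,:2].astype(np.float32));print(name,len(q),q.mean(0).round(1),'mid',((q.min(0)+q.max(0))/2).round(1),'rect',np.round(r[0],1),np.round(r[1],1),round(r[2],2));return q
box(170,225,320,380,115,140,'knob')
box(170,225,320,380,70,100,'pan')
box(170,225,320,380,100,140,'weight')
box(400,620,280,400,40,67.,'box mid')
box(405,540,285,385,66,75,'lips')
box(485,600,300,390,55,68,'lid')
box(560,595,320,380,70,100,'bar')
box(430,460,318,348,35,60,'otherknob')
box(462,482,326,350,-10,20,'wellfloor')
Q=P[int(327*S):int(375*S):3,int(576*S)];print(Q.round(0).tolist())
q=np.abs(P[...,2]-0)<200
s=ims['side'];Ps=cloud(s)
a=Ps[int(415*S):int(470*S),int(265*S):int(310*S)].reshape(-1,3);a=a[a[:,2]>118]
print('side knob',len(a),a.mean(0).round(1),a.min(0).round(1),a.max(0).round(1))
t=cv2.resize(im['img'][190:255,95:195],None,fx=4,fy=4,interpolation=2)
u=cv2.resize(im['img'][180:250,260:385],None,fx=6,fy=6,interpolation=2)
c=np.zeros((600,800,3),np.uint8);c[:180,:400]=t[:180];c[180:600,:750]=u[:420]
cv2.imwrite('pics/c.png',c)
E
```

```text
knob 63 [511.9 195.  124.9] mid [511.  195.6 123.8] rect [510.5 194.5] [21.6 20.4] 73.91
pan 1254 [512.8 201.9  83.9] mid [513.  202.1  88.5] rect [513.  202.1] [90.  84.8] 0.43
weight 147 [512.1 192.7 117.2] mid [512.2 195.8 116.9] rect [512.5 195. ] [28.9 28.3] 42.46
box mid 2366 [ 517.  -302.4   62.3] mid [ 523.2 -258.6   53.6] rect [ 522.6 -260. ] [261.3 104.2] 82.36
lips 795 [ 528.7 -212.    69.1] mid [ 528.5 -218.3   70.5] rect [ 527.6 -221. ] [182.5 103.9] 82.38
lid 2294 [ 515.5 -310.2   62.9] mid [ 517.8 -312.7   61.5] rect [ 516.  -307.8] [164.7 102.9] 82.64
bar 152 [ 507.  -368.2   81.6] mid [ 507.3 -368.8   79. ] rect [ 507.1 -369. ] [12.8 54.5] 82.58
otherknob 133 [ 535.4 -164.6   43. ] mid [ 535.2 -167.7   47.3] rect [ 535.  -167.8] [36.8 38.1] 89.12
wellfloor 152 [ 528.8 -216.     5.9] mid [ 528.2 -215.8   10.3] rect [ 528.1 -215.6] [30.7 32.6] 88.07
[[540.0, -371.0, 60.0], [532.0, -366.0, 77.0], [525.0, -366.0, 76.0], [518.0, -366.0, 78.0], [511.0, -364.0, 82.0], [504.0, -364.0, 81.0], [497.0, -364.0, 80.0], [490.0, -364.0, 81.0], [483.0, -363.0, 84.0], [476.0, -367.0, 67.0], [468.0, -368.0, 60.0]]
side knob 139 [496.5 208.4 144.2] [229.2 187.4 119.7] [520.9 425.6 496.7]
```

View pics/c.png

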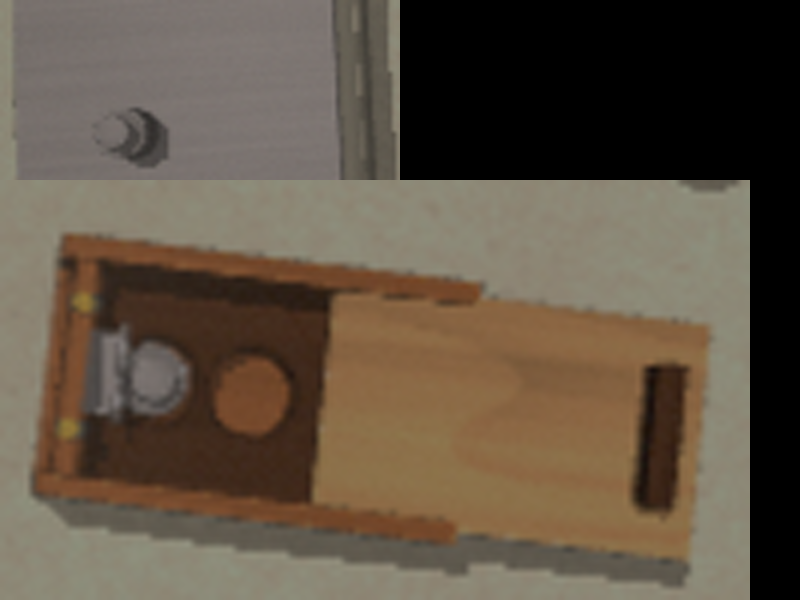

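The crop confirms the grey weight on the pan, plus the empty well and the second weight next to it. I'll refine the box pose from its corners and work out the tool orientation.

```bash
python3 - <<'E'
from h import *
import pickle
ims=pickle.load(open('ims.pkl','rb'))
im=ims['top'];K=np.array(im['mtx']);A=att(im['attitude']);E=np.array(im['eye'])
def at(cx,cy,z):
    u=260+cx/6-.4;v=180+(cy-180)/6-.4
    d=A@np.array([(u-K[0,2])/K[0,0],(v-K[1,2])/K[1,1],1]);return (E+d*(z-E[2])/d[2])[:2]
for n,a in dict(TL=(64,235,70),BL=(33,490,70),TR=(482,290,70),BR=(455,543,70),floor=(253,395,6),oknob=(157,373,50),lidTL=(333,293,64),lidBL=(313,502,64),barTL=(645,365,86),barBL=(634,511,84),barTR=(690,366,84),lidTR=(711,323,62),lidBR=(690,556,62)).items(): print(n,at(*a).round(1))
# knob by colour-free depth: weight top pts
P=cloud(im);q=P[190:250,100:150].reshape(-1,3)
for lo,hi in((100,116),(120,140)):
    s=q[(q[:,2]>lo)&(q[:,2]<hi)];(c,r)=cv2.minEnclosingCircle(s[:,:2].astype(np.float32));print(lo,c,r)
o=ctrl.observe();M=R.from_rotvec(o['tcp_rot']).as_matrix();print(M.round(3))
w=vision.get_image('wrist');print(w['mtx'],w['eye'],w['attitude'],w['eye']-o['ee_pos'])
E
```

```text
TL [ 590.2 -137.9]
BL [ 489.7 -124.2]
TR [ 566.2 -302.9]
BR [ 467.  -289.2]
floor [ 528.1 -217.6]
oknob [ 535.9 -175. ]
lidTL [ 566.2 -244.7]
lidBL [ 483.6 -234.7]
barTL [ 535.1 -362.3]
barBL [ 478.8 -356.4]
barTR [ 534.5 -380.2]
lidTR [ 552.5 -395. ]
lidBR [ 460.7 -383. ]
100 (512.5602416992188, 195.7871551513672) 15.455862998962402
120 (512.9578857421875, 195.8123779296875) 9.148330688476562
[[-0.921  0.39  -0.   ]
 [ 0.39   0.921 -0.001]
 [ 0.    -0.001 -1.   ]]
[[297.31863964   0.         251.64571229]
 [  0.         297.31863964 194.20450884]
 [  0.           0.           1.        ]] [182.93262993 627.8691878  372.19045218] [2.39918525 1.58801369 0.24186181] [-70.4800183   29.67873532 141.43894624]
```

Careful with the scale: shifts go in shares of 0.8 m and turns go in shares of 2 pi rad. That gives: -0.403 m / 0.8 = -0.5038, -0.045 m / 0.8 = -0.0563, -1.309 rad / 6.2832 = -0.2083.

Request:
arm_command(steps=[[0.03,-0.0463,0,0,0,-0.0189,0],[0.0588,-0.0913,0,0,0,-0.0379,0],[0.0888,-0.1375,0,0,0,-0.0568,0],[0.1175,-0.1825,0,0,0,-0.0758,0],[0.1475,-0.2288,0,0,0,-0.0947,0],[0.1763,-0.275,0,0,0,-0.1136,0],[0.2063,-0.32,0,0,0,-0.1326,0],[0.235,-0.3663,0,0,0,-0.1515,0],[0.265,-0.4113,-0.0125,0,0,-0.1705,0],[0.2938,-0.4575,-0.0375,0,0,-0.1894,0],[0.3238,-0.5038,-0.0563,0,0,-0.2083,0],[0.3238,-0.5038,-0.0563,0,0,-0.2083,0]], newtons=30)

```text
t: 1.35
ee_pos: [514.0, 191.3, 184.4]
tcp_rot: [-2.379, -2.052, 0.004]
contact_force: [-1.1, -0.2, -0.1]
opening: 42.5
finger_force: 0.0
```

Request:
arm_command(steps=[[0,0,0,0,0,0,0],[0,0,0,0,0,0,0]])

```text
t: 1.55
ee_pos: [512.3, 196.0, 186.4]
tcp_rot: [-2.369, -2.063, 0.0]
contact_force: [-0.8, 1.1, -0.1]
opening: 43.0
finger_force: 0.0
```

```bash
cat >> h.py <<'E'
def proj(w,p):
    c=att(w['attitude']).T@(np.array(p)-np.array(w['eye']));th=np.arctan2(np.hypot(c[0],c[1]),c[2]);s=th/np.hypot(c[0],c[1])*w['mtx'][0][0]
    return np.array([w['mtx'][0][2]+c[0]*s,w['mtx'][1][2]+c[1]*s])
def ray(w,uv,z):
    d=np.array([uv[0]-w['mtx'][0][2],uv[1]-w['mtx'][1][2]]);r=np.hypot(*d);th=r/w['mtx'][0][0]
    v=att(w['attitude'])@np.array([*(d/r*np.sin(th)),np.cos(th)]);e=np.array(w['eye']);return e+v*(z-e[2])/v[2]
E
python3 - <<'E'
from h import *
w=vision.get_image('wrist');o=ctrl.observe();M=R.from_rotvec(o['tcp_rot']).as_matrix();print(o['ee_pos'],M.round(3).tolist())
im=w['img'].copy()
for p in((512.8,195.8,128),(512.8,195.8,84)): 
    uv=proj(w,p);print(uv);cv2.drawMarker(im,tuple(int(round(x)) for x in uv),(0,0,255),0,8,1)
cv2.imwrite('pics/d.png',cv2.resize(im,(768,576),interpolation=2))
E
```

```text
[512.28902232 196.37099165 186.63605049] [[0.137, 0.991, 0.0], [0.991, -0.137, 0.0], [0.0, 0.0, -1.0]]
[252.39724246 212.19095729]
[252.28323964 193.90772792]
```

View pics/d.png

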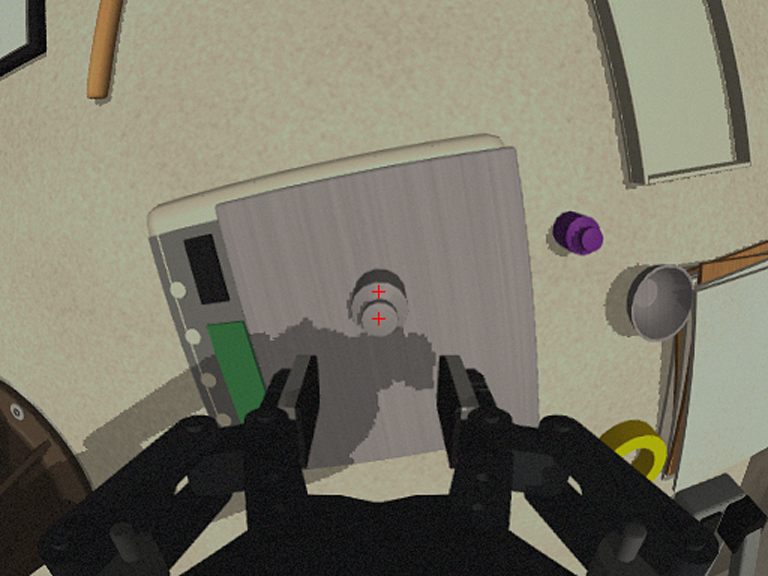

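The knob centre is at (380,319) in the wrist view, on the predicted marker, so I'm going down to grip it.

In the tool's units: -0.069 m / 0.8 = -0.0863, -0.05 m / 0.8 = -0.0625.

Request:
arm_command(steps=[[0,0,-0.0313,0,0,0,0],[0,0,-0.0625,0,0,0,0],[0,0,-0.0863,0,0,0,0],[0,0,-0.0863,0,0,0,0],[0,0,-0.0863,0,0,0,0.3],[0,0,-0.0863,0,0,0,0.6],[0,0,-0.0863,0,0,0,0.8],[0,0,-0.0863,0,0,0,0.9],[0,0,-0.0863,0,0,0,0.9],[0,0,-0.0863,0,0,0,0.9],[0,0,-0.0863,0,0,0,0.9]], newtons=40)

```text
t: 2.7
ee_pos: [513.3, 196.0, 118.7]
tcp_rot: [2.37, 2.061, 0.003]
contact_force: [-1.4, 2.4, 7.5]
opening: 15.1
finger_force: 38.9
```

In the tool's units: 0.03 m / 0.8 = 0.0375, 0.015 m / 0.8 = 0.0188.

Request:
arm_command(steps=[[0,0,0.0063,0,0,0,0.9],[0,0,0.0188,0,0,0,0.9],[0,0,0.0375,0,0,0,0.9],[0,0,0.0375,0,0,0,0.9],[0,0,0.0375,0,0,0,0.9]])

```text
t: 3.2
ee_pos: [512.8, 195.6, 147.8]
tcp_rot: [2.37, 2.062, 0.002]
contact_force: [0.5, 0.0, -2.6]
opening: 15.1
finger_force: 39.2
```

```bash
python3 - <<'E'
from h import *
s=vision.get_image('side');o=ctrl.observe();print(o['ee_pos'],o['contact_force'],o['ft_torque'],o['opening'])
cv2.imwrite('pics/e.png',cv2.resize(s['img'][200:320,120:280],None,fx=5,fy=5,interpolation=2))
E
```

```text
[512.48535431 195.40916123 147.30381992] [ 0.30586385  1.19841518 -3.01877146] [-0.02429216  0.03707116 -0.0250877 ] 15.040348505788907
```

View pics/e.png

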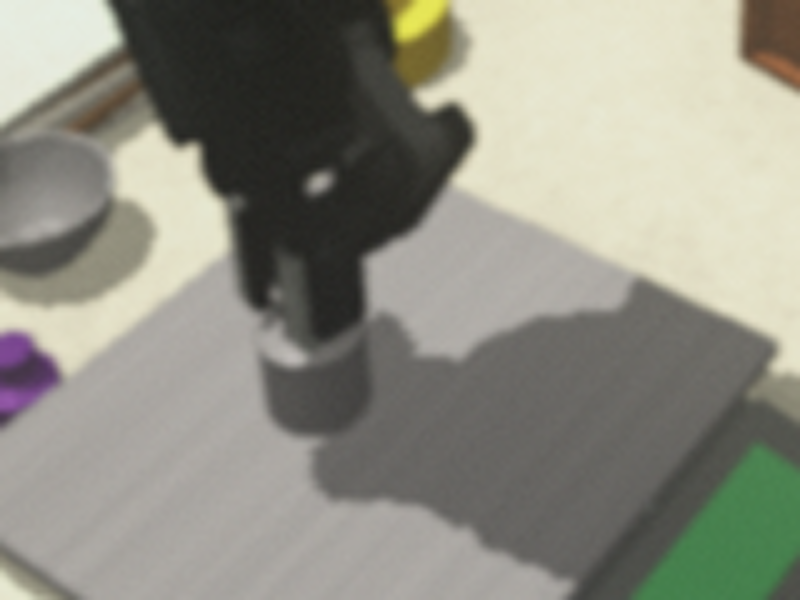

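The side view shows the weight hanging upright in the fingers, clear of the pan. I'm carrying it over to the box.

In the tool's units: -0.41 m / 0.8 = -0.5125, 0.02 m / 0.8 = 0.025.

Request:
arm_command(steps=[[0.0013,-0.0188,0.0125,0,0,0,0.9],[0.0025,-0.0563,0.025,0,0,0,0.9],[0.005,-0.1063,0.025,0,0,0,0.9],[0.0063,-0.1625,0.025,0,0,0,0.9],[0.0088,-0.2188,0.025,0,0,0,0.9],[0.0113,-0.275,0.025,0,0,0,0.9],[0.0125,-0.3313,0.025,0,0,0,0.9],[0.015,-0.3875,0.025,0,0,0,0.9],[0.0175,-0.4375,0.025,0,0,0,0.9],[0.0188,-0.4813,0.025,0,0,0,0.9],[0.02,-0.5025,0.025,0,0,0,0.9],[0.02,-0.5125,0.025,0,0,0,0.9]])

```text
t: 4.45
ee_pos: [528.1, -216.4, 167.2]
tcp_rot: [-2.372, -2.059, 0.0]
contact_force: [-0.5, 0.7, -1.7]
opening: 15.3
finger_force: 39.2
```

Request:
arm_command(steps=[[0,0,0,0,0,0,0.9],[0,0,0,0,0,0,0.9],[0,0,0,0,0,0,0.9]])

```text
t: 4.75
ee_pos: [528.5, -213.2, 167.3]
tcp_rot: [-2.369, -2.063, 0.0]
contact_force: [0.3, -0.1, -2.2]
opening: 15.1
finger_force: 39.2
```

```bash
python3 - <<'E'
from h import *
w=vision.get_image('wrist');o=ctrl.observe();print(o['ee_pos'],o['tcp_rot'],o['contact_force'])
import pickle;pickle.dump((w,o),open('w2.pkl','wb'))
im=w['img'].copy()
c=np.array([528.4,-213.5]);a=np.radians(82.1);X=np.array([np.cos(a),np.sin(a)]);Y=np.array([-X[1],X[0]])
for x,y,z in((83.5,52,70),(83.5,-52,70),(-83.5,52,70),(-83.5,-52,70),(.5,0,6),(.5,0,26),(40.5,0,50)):
    uv=proj(w,[*(c+X*x+Y*y),z]);print(uv.round(1));cv2.drawMarker(im,tuple(int(round(t)) for t in uv),(0,255,0),0,7,1)
cv2.imwrite('pics/f.png',cv2.resize(im,(800,600),interpolation=2))
E
```

```text
[ 528.56112808 -213.30720207  167.31646513] [-2.36865331e+00 -2.06319906e+00  7.69309627e-05] [ 0.09442478 -0.30410702 -1.56276477]
[186.7  96.6]
[316.5  96.5]
[197.8 278.3]
[305.7 278.3]
[251.7 176.8]
[251.7 181.8]
[251.7 144.8]
```

View pics/f.png

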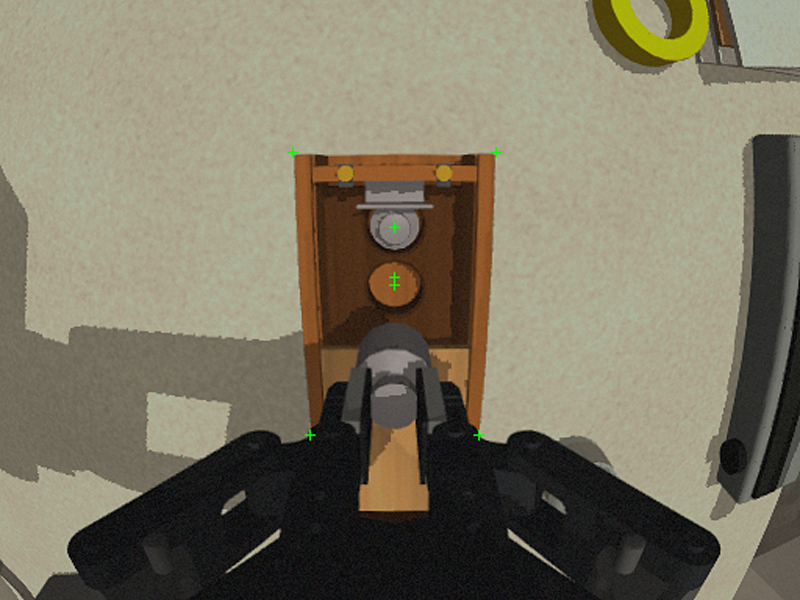

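The wrist view shows the box square to the tool, with the empty well's floor at (394,285) and the held weight below it at (394,360). I'll measure the well's extents.

```bash
python3 - <<'E'
from h import *
import pickle
w,o=pickle.load(open('w2.pkl','rb'));im=w['img'].astype(int)
m=((im[...,2]>110)&(im[...,2]-im[...,0]>50)).astype(np.uint8);m[:, :225]=0;m[:,280:]=0;m[:162]=0;m[205:]=0
n,l,s,c=cv2.connectedComponentsWithStats(m);k=1+s[1:,4].argmax();print(s[k],c[k])
x,y,ww,h,_=s[k];u=x+ww/2-.5
a=np.radians(82.1);X=np.array([np.cos(a),np.sin(a)]);Y=np.array([-X[1],X[0]]);T=o['ee_pos'][:2]
f=lambda p:((p[:2]-T)@X,(p[:2]-T)@Y)
print('far rim',f(ray(w,(u,y-.5),26)),'near floor',f(ray(w,(u,y+h-.5),6)))
yc=y+h/2
print('left/right @26',f(ray(w,(x-.5,yc),26)),f(ray(w,(x+ww-.5,yc),26)),'@6',f(ray(w,(x-.5,yc),6)),f(ray(w,(x+ww-.5,yc),6)))
for q in((296/1.5625,155/1.5625),(495/1.5625,155/1.5625)):print('corner',f(ray(w,q,70)))
# held weight shoulder circle: column profile
print(im[195:275:2,252].sum(1)//3)
print(im[218,225:285].sum(1)//3, im[225,225:285].sum(1)//3)
g=w['img'][150:290,190:315]
E
```

```text
[236 168  31  28 636] [251.0581761  181.85534591]
far rim (np.float64(14.67712295764086), np.float64(0.7958761514372733)) near floor (np.float64(-20.268384471320545), np.float64(0.8921957661520046))
left/right @26 (np.float64(0.08574352217564132), np.float64(16.093221186408016)) (np.float64(0.06677667939514721), np.float64(-14.460735721541592)) @6 (np.float64(-5.306224931666141), np.float64(17.232341299623847)) (np.float64(-5.326533337567498), np.float64(-15.482758728327829))
corner (np.float64(81.0623334117186), np.float64(49.91247676959767))
corner (np.float64(81.10065268806581), np.float64(-52.13242584437914))
[ 80  29  24  37  38  43  69  66  59  63  63  63  66  57  85 140 139 140
 141 143 145 143  98  63  64  84 131 132 133  82  81  83  85  83  86  87
  80  83  80  79]
[37 35 36 37 36 31 47 49 52 44 53 51 53 53 60 62 63 58 58 54 62 62 64 60
 60 62 60 64 60 67 64 65 66 63 63 60 56 63 63 62 63 64 60 58 61 61 65 52
 28 33 32 36 41 30 33 39 37 34 34 41] [ 82  89  86  84  66  50  50  56  54  53  59  57  57  57  55  73  81  89
 110 120 135 140 136 137 137 137 139 140 144 147 147 149 151 151 150 139
 115  91  67  58  65  62  59  62  63  63  61  61  62  84 117  99 117 118
 121 121 125 124 123 125]
```

```bash
python3 - <<'E'
from h import *
import pickle
w,o=pickle.load(open('w2.pkl','rb'));im=w['img'].astype(int)
a=np.radians(82.1);X=np.array([np.cos(a),np.sin(a)]);Y=np.array([-X[1],X[0]]);T=o['ee_pos'][:2]
f=lambda p:(((p[:2]-T)@X).round(2),((p[:2]-T)@Y).round(2))
print((im[198:212,246:258].sum((1,2))//36))
for v in(205.5,206.5):print(f(ray(w,(251.7,v),133)))
for u in(230.5,272.5):print(f(ray(w,(u,218),133)),f(ray(w,(u,218),140)))
E
```

```text
[26 27 30 39 43 42 44 42 50 61 61 60 62 61]
(np.float64(13.66), np.float64(0.08))
(np.float64(12.99), np.float64(0.08))
(np.float64(5.18), np.float64(13.62)) (np.float64(8.01), np.float64(13.07))
(np.float64(5.17), np.float64(-13.18)) (np.float64(8.0), np.float64(-12.66))
```

In the tool's units: -0.11 m / 0.8 = -0.1375, -0.109 m / 0.8 = -0.1363.

Request:
arm_command(steps=[[-0.0013,-0.0025,-0.025,0,0,0,0.9],[-0.0013,-0.0025,-0.0563,0,0,0,0.9],[-0.0013,-0.0025,-0.0875,0,0,0,0.9],[-0.0013,-0.0025,-0.1125,0,0,0,0.9],[-0.0013,-0.0025,-0.125,0,0,0,0.9],[-0.0013,-0.0025,-0.13,0,0,0,0.9],[-0.0013,-0.0025,-0.1338,0,0,0,0.9],[-0.0013,-0.0025,-0.1363,0,0,0,0.9],[-0.0013,-0.0025,-0.1375,0,0,0,0.9],[-0.0013,-0.0025,-0.1375,0,0,0,0.9]])

```text
t: 5.8
ee_pos: [527.8, -216.6, 57.7]
tcp_rot: [2.37, 2.061, 0.0]
contact_force: [0.4, -0.2, -2.7]
opening: 15.1
finger_force: 39.2
```

No contact so far, but the arm had not settled in the last reading, so I'll correct y by +1.5 mm and lower slowly.

In the tool's units: -0.014 m / 0.8 = -0.0175, -0.013 m / 0.8 = -0.0163.

Request:
arm_command(steps=[[0,0.0019,0,0,0,0,0.9],[0,0.0019,-0.0038,0,0,0,0.9],[0,0.0019,-0.0075,0,0,0,0.9],[0,0.0019,-0.0113,0,0,0,0.9],[0,0.0019,-0.0138,0,0,0,0.9],[0,0.0019,-0.0163,0,0,0,0.9],[0,0.0019,-0.0175,0,0,0,0.9],[0,0.0019,-0.0175,0,0,0,0.9]])

```text
t: 6.6
ee_pos: [527.5, -215.0, 43.1]
tcp_rot: [-2.37, -2.062, 0.0]
contact_force: [-0.2, -0.1, -1.9]
opening: 14.9
finger_force: 39.2
```

In the tool's units: -0.002 m / 0.8 = -0.0025, -0.0015 m / 0.8 = -0.0019.

Request:
arm_command(steps=[[0,0,-0.0006,0,0,0,0.9],[0,0,-0.0013,0,0,0,0.9],[0,0,-0.0019,0,0,0,0.9],[0,0,-0.0025,0,0,0,0.9],[0,0,-0.0025,0,0,0,0.9]])

```text
t: 7.1
ee_pos: [527.6, -215.0, 41.3]
tcp_rot: [-2.37, -2.062, 0.0]
contact_force: [-0.2, 0.2, -2.2]
opening: 14.9
finger_force: 39.2
```

In the tool's units: -0.001 m / 0.8 = -0.0013, -0.0005 m / 0.8 = -0.0006.

Request:
arm_command(steps=[[0,0,-0.0006,0,0,0,0.9],[0,0,-0.0013,0,0,0,0.9],[0,0,-0.0013,0,0,0,0.9]])

```text
t: 7.4
ee_pos: [527.7, -215.1, 40.7]
tcp_rot: [2.37, 2.062, 0.0]
contact_force: [-2.2, 0.1, 6.0]
opening: 14.9
finger_force: 39.9
```

The weight has touched the floor at the expected height. I'm releasing it and lifting away.

In the tool's units: 0.12 m / 0.8 = 0.15, 0.1 m / 0.8 = 0.125.

Request:
arm_command(steps=[[0,0,0.0006,0,0,0,0.6],[0,0,0.0006,0,0,0,0.5],[0,0,0.0006,0,0,0,0.4],[0,0,0.0006,0,0,0,0.3],[0,0,0.0006,0,0,0,0.3],[0,0,0.0063,0,0,0,0.3],[0,0,0.0188,0,0,0,0.3],[0,0,0.0438,0,0,0,0.3],[0,0,0.0813,0,0,0,0.3],[0,0,0.125,0,0,0,0.3],[0,0,0.15,0,0,0,0.3],[0,0,0.15,0,0,0,0.3]])

```text
t: 8.6
ee_pos: [529.3, -215.8, 164.1]
tcp_rot: [2.366, 2.058, 0.004]
contact_force: [0.1, -0.2, -0.2]
opening: 30.0
finger_force: 0.0
```

In the tool's units: -0.178 m / 0.8 = -0.2225, -0.15 m / 0.8 = -0.1875.

Request:
arm_command(steps=[[0,-0.0375,0,0,0,0,0.6],[-0.0125,-0.0875,0,0,0,0,1],[-0.0188,-0.1375,0,0,0,0,1],[-0.025,-0.1875,0,0,0,0,1],[-0.03,-0.2225,0,0,0,0,1],[-0.03,-0.2225,0,0,0,0,1],[-0.03,-0.2225,0,0,0,0,1],[-0.03,-0.2225,0,0,0,0,1]])

```text
t: 9.4
ee_pos: [503.4, -391.9, 160.1]
tcp_rot: [-2.369, -2.062, -0.0]
contact_force: [0.7, 1.1, 0.2]
opening: -0.1
finger_force: 0.0
```

```bash
python3 - <<'E'
from h import *
w=vision.get_image('wrist');o=ctrl.observe();print(o['ee_pos'],o['contact_force'],o['opening'])
t=vision.get_image('top')
a=cv2.resize(w['img'],(533,400),interpolation=2);b=cv2.resize(t['img'][175:255,255:385],None,fx=2,fy=2)
c=np.zeros((560,533,3),np.uint8);c[:400]=a;c[400:,:260]=b;cv2.imwrite('pics/g.png',c)
import pickle;pickle.dump((w,o,t),open('w3.pkl','wb'))
E
```

```text
[ 503.61319984 -391.81503193  160.20547191] [-0.18208266  0.39005139  0.54613275] -0.38196336380484064
```

View pics/g.png

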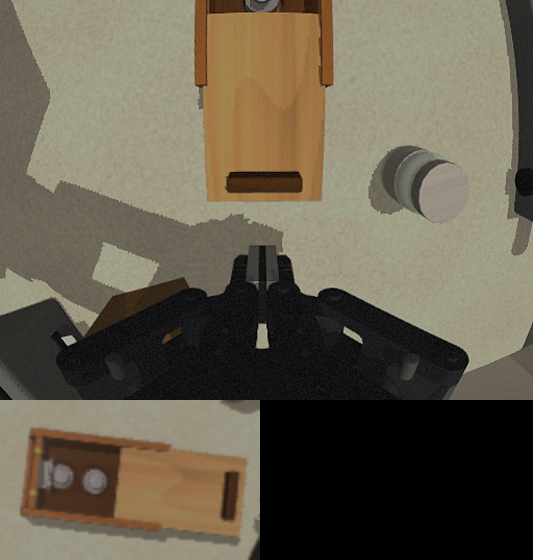

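The weight stands upright in the well and the lid has not moved. The bar is at (264,182) in the wrist view, in line with the tool. I'll measure its back face.

```bash
python3 - <<'E'
from h import *
import pickle
w,o,t=pickle.load(open('w3.pkl','rb'));im=w['img'].astype(int)
a=np.radians(82.1);X=np.array([np.cos(a),np.sin(a)]);Y=np.array([-X[1],X[0]]);T=o['ee_pos'][:2]
f=lambda p:(((p[:2]-T)@X).round(2),((p[:2]-T)@Y).round(2))
p=im[155:200,235:270].sum((1,2))//105;print(p)
d=np.diff(p);
for v in(155+np.argmax(d[20:35])+20.5,): print(v,'bar rear top z84',f(ray(w,(251.7,v),84)))
e=155+np.argmax(abs(d[34:]))+34.5;print(e,'lid rear z62',f(ray(w,(251.7,e),62)))
print(im[177,205:300].sum(1)//3)
P=cloud(t);q=P[205:245,340:385].reshape(-1,3);q=q[(q[:,2]>72)&(q[:,2]<95)];r=cv2.minAreaRect(q[:,:2].astype(np.float32));print(r,f(np.array(r[0])))
E
```

```text
[117 117 117 118 117 117 117 118 117  90  16  24  23  22  25  31  44  45
  47  46  45  45  43  45  43  41  41  42  37  54 100 120 117 117 117 116
 117 116 126 152 150 149 150 151 151]
184.5 bar rear top z84 (np.float64(15.52), np.float64(0.18))
193.5 lid rear z62 (np.float64(1.51), np.float64(0.21))
[119 114 113 112 119 117 123 122 124 121 122 126  82  41  42  38  40  36
  46  43  39  40  51  47  32  40  38  44  41  45  39  38  45  39  39  42
  43  42  46  47  44  42  49  44  40  40  47  50  38  38  43  44  49  48
  40  48  44  44  41  39  40  38  43  41  45  42  45  40  48  45  42  41
  45  47  49  49  43  45  51  42  47  39  46  45  41  59 122 120 118 121
 120 120 119 113 109]
((507.0066833496094, -369.4602966308594), (13.020930290222168, 54.48469924926758), 82.910888671875) (np.float64(22.61), np.float64(-0.29))
```

In the tool's units: -0.09 m / 0.8 = -0.1125, -0.085 m / 0.8 = -0.1063.

Request:
arm_command(steps=[[0,-0.0025,-0.0375,0,0,0,1],[0,-0.0025,-0.0813,0,0,0,1],[0,-0.0025,-0.1063,0,0,0,1],[0,-0.0025,-0.1125,0,0,0,1],[0,-0.0025,-0.1125,0,0,0,1],[0,0,-0.1125,0,0,0,1],[0,0.0025,-0.1125,0,0,0,1],[0.0006,0.0044,-0.1125,0,0,0,1],[0.0006,0.0063,-0.1125,0,0,0,1],[0.0006,0.0063,-0.1125,0,0,0,1]])

```text
t: 10.5
ee_pos: [504.3, -388.0, 70.7]
tcp_rot: [2.37, 2.062, 0.0]
contact_force: [0.1, 0.4, -0.0]
opening: -0.1
finger_force: 0.0
```

In the tool's units: 0.008 m / 0.8 = 0.01, 0.007 m / 0.8 = 0.0088.

Request:
arm_command(steps=[[0,0.0013,0,0,0,0,1],[0,0.0025,0,0,0,0,1],[0,0.0038,0,0,0,0,1],[0.0006,0.005,0,0,0,0,1],[0.0006,0.0063,0,0,0,0,1],[0.0013,0.0075,0,0,0,0,1],[0.0013,0.0088,0,0,0,0,1],[0.0013,0.01,0,0,0,0,1]])

```text
t: 11.3
ee_pos: [505.6, -381.1, 70.9]
tcp_rot: [2.369, 2.06, -0.0]
contact_force: [-1.6, -7.4, 5.9]
opening: 0.3
finger_force: 4.0
```

Contact, with an upward force on the finger. I'll let it rise as it goes.

In the tool's units: 0.006 m / 0.8 = 0.0075, 0.005 m / 0.8 = 0.0063.

Request:
arm_command(steps=[[0,0,0.0006,0,0,0,1],[0,0,0.0013,0,0,0,1],[0,0.0013,0.0015,0,0,0,1],[0,0.0025,0.0016,0,0,0,1],[0.0006,0.0038,0.0018,0,0,0,1],[0.0006,0.005,0.0019,0,0,0,1],[0.0006,0.0063,0.002,0,0,0,1],[0.0013,0.0075,0.0021,0,0,0,1]])

```text
t: 12.1
ee_pos: [506.1, -373.9, 72.0]
tcp_rot: [-2.37, -2.062, 0.0]
contact_force: [-0.8, -1.1, -1.2]
opening: -0.2
finger_force: 0.4
```

In the tool's units: 0.015 m / 0.8 = 0.0188, 0.0135 m / 0.8 = 0.0169.

Request:
arm_command(steps=[[0,0.0019,0.0003,0,0,0,1],[0.0006,0.0038,0.0004,0,0,0,1],[0.0006,0.0056,0.0006,0,0,0,1],[0.0013,0.0075,0.0008,0,0,0,1],[0.0013,0.0094,0.001,0,0,0,1],[0.0013,0.0113,0.0011,0,0,0,1],[0.0019,0.0131,0.0013,0,0,0,1],[0.0019,0.015,0.0014,0,0,0,1],[0.0025,0.0169,0.0015,0,0,0,1],[0.0025,0.0188,0.0016,0,0,0,1]])

```text
t: 13.1
ee_pos: [508.1, -358.9, 73.3]
tcp_rot: [-2.37, -2.062, -0.0]
contact_force: [0.5, 0.4, -0.6]
opening: -0.1
finger_force: 0.3
```

Request:
arm_command(steps=[[0,0.0019,0.0001,0,0,0,1],[0.0006,0.0038,0.0003,0,0,0,1],[0.0006,0.0056,0.0004,0,0,0,1],[0.0013,0.0075,0.0005,0,0,0,1],[0.0013,0.0094,0.0006,0,0,0,1],[0.0013,0.0113,0.0008,0,0,0,1],[0.0019,0.0131,0.0009,0,0,0,1],[0.0019,0.015,0.001,0,0,0,1],[0.0025,0.0169,0.0011,0,0,0,1],[0.0025,0.0188,0.0013,0,0,0,1]])

```text
t: 14.1
ee_pos: [510.1, -343.9, 74.3]
tcp_rot: [2.37, 2.062, -0.0]
contact_force: [0.2, -0.4, 0.0]
opening: 0.2
finger_force: 0.3
```

```bash
python3 - <<'E'
from h import *
w=vision.get_image('wrist');o=ctrl.observe();print(o['ee_pos'],o['contact_force'])
cv2.imwrite('pics/i.png',cv2.resize(w['img'][60:320,130:380],None,fx=2,fy=2,interpolation=2))
E
```

```text
[ 510.09652875 -343.6765212    74.30648617] [ 0.23501752  0.35900715 -0.41859667]
```

View pics/i.png

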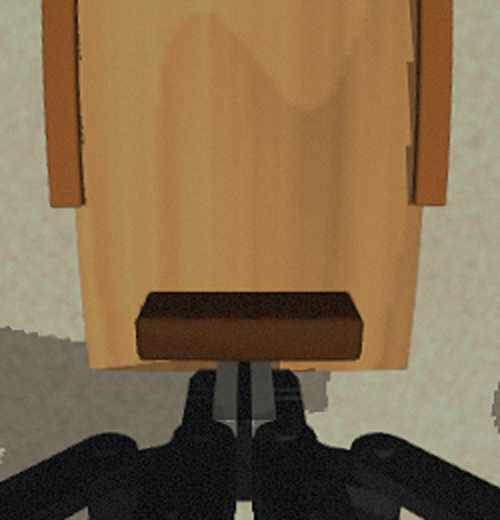

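The finger sits squarely behind the bar at (250,360) and the lid slides straight in, between the lips. Continuing.

In the tool's units: 0.015 m / 0.8 = 0.0188, 0.0135 m / 0.8 = 0.0169.

Request:
arm_command(steps=[[0,0.0019,0.0001,0,0,0,1],[0.0006,0.0038,0.0003,0,0,0,1],[0.0006,0.0056,0.0004,0,0,0,1],[0.0013,0.0075,0.0005,0,0,0,1],[0.0013,0.0094,0.0006,0,0,0,1],[0.0013,0.0113,0.0008,0,0,0,1],[0.0019,0.0131,0.0009,0,0,0,1],[0.0019,0.015,0.001,0,0,0,1],[0.0025,0.0169,0.0011,0,0,0,1],[0.0025,0.0188,0.0013,0,0,0,1]])

```text
t: 15.15
ee_pos: [512.2, -328.9, 75.3]
tcp_rot: [2.37, 2.062, 0.0]
contact_force: [1.0, -0.3, -0.9]
opening: -0.3
finger_force: 0.3
```

In the tool's units: 0.008 m / 0.8 = 0.01, 0.007 m / 0.8 = 0.0088.

Request:
arm_command(steps=[[0,0.0013,0,0,0,0,1],[0.0006,0.0025,0.0001,0,0,0,1],[0.0006,0.0038,0.0001,0,0,0,1],[0.0006,0.005,0.0003,0,0,0,1],[0.0006,0.0063,0.0003,0,0,0,1],[0.0013,0.0075,0.0004,0,0,0,1],[0.0013,0.0088,0.0004,0,0,0,1],[0.0013,0.01,0.0004,0,0,0,1]])

```text
t: 15.95
ee_pos: [513.1, -321.0, 75.6]
tcp_rot: [2.37, 2.062, -0.0]
contact_force: [-0.8, -1.1, 0.7]
opening: 0.1
finger_force: 0.3
```

In the tool's units: 0.005 m / 0.8 = 0.0063, 0.004 m / 0.8 = 0.005.

Request:
arm_command(steps=[[0,0.0013,0,0,0,0,1],[0,0.0025,0,0,0,0,1],[0.0006,0.0038,0,0,0,0,1],[0.0006,0.005,0,0,0,0,1],[0.0006,0.0063,0,0,0,0,1],[0.0006,0.0063,0,0,0,0,1]])

```text
t: 16.55
ee_pos: [513.6, -315.9, 75.6]
tcp_rot: [-2.37, -2.062, -0.0]
contact_force: [-0.2, -0.2, 0.7]
opening: -0.0
finger_force: 0.0
```

In the tool's units: 0.003 m / 0.8 = 0.0038, 0.0025 m / 0.8 = 0.0031.

Request:
arm_command(steps=[[0,0.0006,0,0,0,0,1],[0,0.0013,0,0,0,0,1],[0,0.0019,0,0,0,0,1],[0,0.0025,0,0,0,0,1],[0.0006,0.0031,0,0,0,0,1],[0.0006,0.0038,0,0,0,0,1]])

```text
t: 17.15
ee_pos: [514.1, -313.0, 75.6]
tcp_rot: [-2.37, -2.062, -0.0]
contact_force: [-0.7, -0.1, 0.2]
opening: -0.1
finger_force: 0.4
```

In the tool's units: 0.003 m / 0.8 = 0.0038, 0.0025 m / 0.8 = 0.0031.

Request:
arm_command(steps=[[0,0.0006,0,0,0,0,1],[0,0.0013,0,0,0,0,1],[0,0.0019,0,0,0,0,1],[0,0.0025,0,0,0,0,1],[0,0.0031,0,0,0,0,1],[0.0006,0.0038,0,0,0,0,1]])

```text
t: 17.75
ee_pos: [514.5, -309.9, 75.6]
tcp_rot: [-2.37, -2.062, 0.0]
contact_force: [-0.7, -0.6, 0.7]
opening: -0.1
finger_force: 0.4
```

In the tool's units: 0.003 m / 0.8 = 0.0038, 0.0025 m / 0.8 = 0.0031.

Request:
arm_command(steps=[[0,0.0006,0,0,0,0,1],[0,0.0013,0,0,0,0,1],[0,0.0019,0,0,0,0,1],[0,0.0025,0,0,0,0,1],[0.0006,0.0031,0,0,0,0,1],[0.0006,0.0038,0,0,0,0,1]])

```text
t: 18.35
ee_pos: [515.1, -307.0, 75.6]
tcp_rot: [2.37, 2.062, -0.0]
contact_force: [-0.1, -0.7, 0.2]
opening: 0.1
finger_force: 0.5
```

In the tool's units: 0.003 m / 0.8 = 0.0038, 0.0025 m / 0.8 = 0.0031.

Request:
arm_command(steps=[[0,0.0006,0,0,0,0,1],[0,0.0013,0,0,0,0,1],[0,0.0019,0,0,0,0,1],[0,0.0025,0,0,0,0,1],[0,0.0031,0,0,0,0,1],[0.0006,0.0038,0,0,0,0,1]])

```text
t: 18.95
ee_pos: [515.5, -304.0, 75.6]
tcp_rot: [-2.37, -2.062, 0.0]
contact_force: [-0.6, -0.1, 0.5]
opening: -0.4
finger_force: 0.6
```

In the tool's units: 0.002 m / 0.8 = 0.0025, 0.0015 m / 0.8 = 0.0019.

Request:
arm_command(steps=[[0,0.0006,0,0,0,0,1],[0,0.0013,0,0,0,0,1],[0,0.0019,0,0,0,0,1],[0.0006,0.0025,0,0,0,0,1]])

```text
t: 19.35
ee_pos: [516.1, -302.1, 75.7]
tcp_rot: [2.37, 2.062, -0.0]
contact_force: [-0.6, -3.1, 1.4]
opening: -0.3
finger_force: 1.7
```

In the tool's units: 0.002 m / 0.8 = 0.0025, 0.0015 m / 0.8 = 0.0019.

Request:
arm_command(steps=[[0,0.0006,0,0,0,0,1],[0,0.0013,0,0,0,0,1],[0,0.0019,0,0,0,0,1],[0,0.0025,0,0,0,0,1]])

```text
t: 19.75
ee_pos: [516.2, -300.3, 75.7]
tcp_rot: [2.37, 2.062, -0.0]
contact_force: [-0.6, -6.1, 0.8]
opening: -0.1
finger_force: 3.0
```

In the tool's units: 0.002 m / 0.8 = 0.0025, 0.0015 m / 0.8 = 0.0019.

Request:
arm_command(steps=[[0,0.0006,0,0,0,0,1],[0,0.0013,0,0,0,0,1],[0,0.0019,0,0,0,0,1],[0.0006,0.0025,0,0,0,0,1]])

```text
t: 20.15
ee_pos: [516.7, -298.5, 75.8]
tcp_rot: [2.37, 2.061, -0.0]
contact_force: [-1.1, -9.7, 1.4]
opening: 0.0
finger_force: 4.1
```

In the tool's units: 0.001 m / 0.8 = 0.0013, 0.0006 m / 0.8 = 0.0008.

Request:
arm_command(steps=[[0,0.0004,0,0,0,0,1],[0,0.0008,0,0,0,0,1],[0,0.0013,0,0,0,0,1]])

```text
t: 20.45
ee_pos: [517.0, -297.8, 75.9]
tcp_rot: [2.369, 2.061, -0.0]
contact_force: [-1.8, -8.9, 1.4]
opening: -0.0
finger_force: 4.8
```

In the tool's units: 0.001 m / 0.8 = 0.0013, 0.0006 m / 0.8 = 0.0008.

Request:
arm_command(steps=[[0,0.0004,0,0,0,0,1],[0,0.0008,0,0,0,0,1],[0,0.0013,0,0,0,0,1]])

```text
t: 20.75
ee_pos: [517.0, -296.9, 75.9]
tcp_rot: [2.369, 2.061, -0.0]
contact_force: [-0.8, -11.2, 2.1]
opening: 0.1
finger_force: 5.5
```

In the tool's units: 0.0008 m / 0.8 = 0.001, 0.0006 m / 0.8 = 0.0008.

Request:
arm_command(steps=[[0,0.0004,0,0,0,0,1],[0,0.0008,0,0,0,0,1],[0,0.001,0,0,0,0,1]])

```text
t: 21.05
ee_pos: [516.5, -295.0, 75.6]
tcp_rot: [-2.37, -2.061, -0.0]
contact_force: [0.2, 0.5, 0.5]
opening: -0.0
finger_force: 0.0
```

The ridge has snapped over, so I'll feel for the end wall.

In the tool's units: 0.0015 m / 0.8 = 0.0019, 0.0012 m / 0.8 = 0.0015.

Request:
arm_command(steps=[[0,0.0005,0,0,0,0,1],[0,0.001,0,0,0,0,1],[0,0.0015,0,0,0,0,1],[0,0.0019,0,0,0,0,1]])

```text
t: 21.45
ee_pos: [516.5, -293.6, 75.5]
tcp_rot: [-2.37, -2.062, 0.0]
contact_force: [-0.5, -0.2, -0.3]
opening: -0.2
finger_force: 0.3
```

In the tool's units: 0.0005 m / 0.8 = 0.0006, 0.0003 m / 0.8 = 0.0004.

Request:
arm_command(steps=[[0,0.0004,0,0,0,0,1],[0,0.0006,0,0,0,0,1],[0,0.0006,0,0,0,0,1]])

```text
t: 21.75
ee_pos: [516.8, -293.4, 75.7]
tcp_rot: [2.37, 2.061, 0.0]
contact_force: [0.6, -2.2, -1.3]
opening: -0.1
finger_force: 1.3
```

In the tool's units: 0.0005 m / 0.8 = 0.0006, 0.0003 m / 0.8 = 0.0004.

Request:
arm_command(steps=[[0,0.0004,0,0,0,0,1],[0,0.0006,0,0,0,0,1],[0,0.0006,0,0,0,0,1]])

```text
t: 22.05
ee_pos: [516.9, -293.3, 75.8]
tcp_rot: [2.369, 2.061, 0.0]
contact_force: [0.4, -6.0, -0.0]
opening: 0.4
finger_force: 3.0
```

The position holds at y = -293.3 while the force rises, which means the end wall. One small confirming press, then I'll retreat and take a final look.

Request:
arm_command(steps=[[0,0.0004,0,0,0,0,1],[0,0.0004,0,0,0,0,1]])

```text
t: 22.25
ee_pos: [517.0, -293.2, 75.9]
tcp_rot: [2.369, 2.061, -0.0]
contact_force: [-0.9, -7.8, 0.2]
opening: 0.1
finger_force: 4.0
```

In the tool's units: 0.13 m / 0.8 = 0.1625, 0.11 m / 0.8 = 0.1375.

Request:
arm_command(steps=[[0,-0.0025,0,0,0,0,1],[0,-0.0075,0,0,0,0,1],[-0.0013,-0.015,0.0063,0,0,0,1],[-0.0025,-0.025,0.0375,0,0,0,1],[-0.005,-0.0375,0.0875,0,0,0,1],[-0.005,-0.0375,0.1375,0,0,0,1],[-0.005,-0.0375,0.1625,0,0,0,1],[-0.005,-0.0375,0.1625,0,0,0,1],[-0.005,-0.0375,0.1625,0,0,0,1]])

```text
t: 23.15
ee_pos: [512.5, -322.6, 205.9]
tcp_rot: [2.37, 2.061, 0.0]
contact_force: [-0.8, 0.3, 0.2]
opening: -0.0
finger_force: 0.0
```

```bash
python3 - <<'E'
from h import *
w=vision.get_image('wrist');o=ctrl.observe();print(o['ee_pos'],o['contact_force'])
cv2.imwrite('pics/j.png',cv2.resize(w['img'],(768,576),interpolation=2))
E
```

```text
[ 512.10140548 -322.2893401   205.08028525] [-0.39901039 -0.55539736  0.14518438]
```

View pics/j.png

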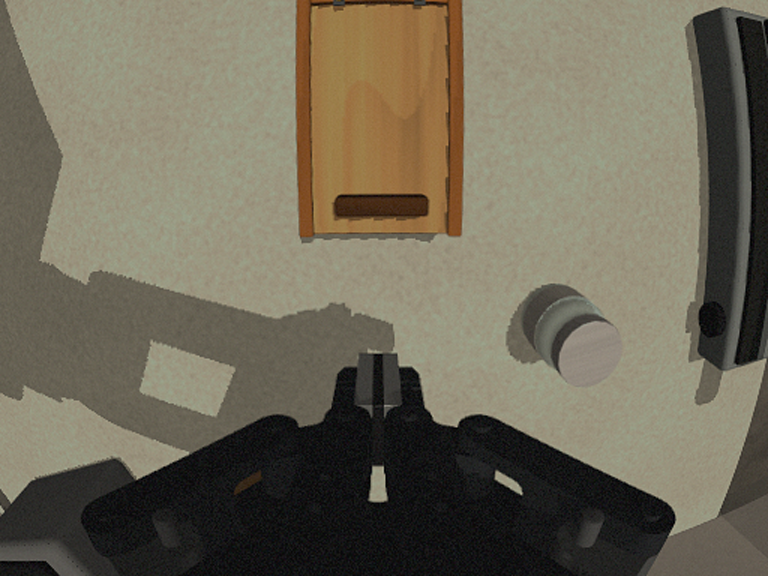

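The lid is fully closed: its leading edge meets the end wall at about (380,5) and its rear edge is level with the mouth at (380,234). The arm is clear of everything.

```bash
python3 -c "
from bench import ctrl
print(ctrl.sign_off())"
```

```text
the job is handed in; nothing more can be done
None
```

The check weight stands upright in the empty well, and the lid is over the ridge and home against the end wall; pushes on the lid read 11 N or less, and I handed in at about 23 s with the arm clear.

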